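# Set out the plating place: cold pack, cell vial, two-compartment dish and discard pot

## Task

Set out the bench for plating: lay the cold pack flat midway between the vortex mixer and the turntable, with the capped vial standing upright on the middle of it, and put the two-compartment dish centred on the turntable with its dividing wall along the direction of the turntable's index line, without turning the turntable. Stand the discard pot in line with mixer and turntable, on the turntable's other side, upright and about 3 cm clear of the edge of its disc. Set things down rather than drop them, keep the vial upright throughout, and leave the plain dish, the tube rack and the wash bottle where they are.

Things in the scene. Friction and masses are not known exactly. Their poses are not given: they have to be found in the camera images.
- cold_pack: loose blue plastic cold pack, a flat block 96 mm long (its x, with scalloped ends) by 60 mm wide (its y) by 24 mm thick, flat on both faces; origin at the centre of its underside, z up; about 0.16 kg. It may lie at any yaw at the end
- vial: loose small glass vial with black screw cap, 26 mm in diameter (cap 25 mm), 60 mm tall, standing; origin at the centre of its underside, z up; about 30 g
- split_dish: loose closed culture dish, 60 mm in diameter, 15 mm high, clear lid (lid and base do not come apart), divided into two halves with different agar (one cream, one brown) by a straight white wall along its x axis; origin at the centre of its underside, z up; about 30 g. Either way round is right
- discard_pot: loose open white plastic pot, round, 54 mm in diameter at the foot, 60 mm at the rim, 70 mm tall, wall 3 mm, empty; origin at the centre of its underside, z up; about 60 g
- plain_dish: the other culture dish, same size (60 mm by 15 mm) but undivided, one cream agar; not needed, leave it; origin at the centre of its underside
- turntable: low plating turntable with a fixed foot: origin on the bench on its axis of turning, z up; its y axis runs along the line through the mixer's axis (towards it or away from it). It carries a round aluminium disc 120 mm in diameter, flat top 48 mm above the bench, with two engraved rings (the inner one, 65 mm across, just shows around a centred dish). The disc turns freely (0.002 N m of friction)
- disc_mark (a point): dark dot near the rim of the turntable's disc, on its top 53 mm from the axis, at the end of the engraved dark index line that runs radially from ring to rim; its x axis points radially outwards along the index line, z up. It turns with the disc
- mixer: compact round vortex mixer, off-white, 100 mm in diameter, 70 mm high to the top of the black rubber cup in its middle, fixed on the bench; origin on the bench on its vertical axis. The mixer's and the turntable's axes stand 280 mm apart
- tube_rack: loose grey microtube rack with white-capped tubes, 60 by 110 by 36 mm, beyond the work; leave it; origin at the centre of its underside
- wash_bottle: loose off-white wash bottle with red cap and spout, 60 mm in diameter, 153 mm tall, off to the side; leave it; origin at the centre of its underside

How it is judged:
By the outcome, as a careful person would: the job done as asked, in the order asked, and still so for the second after the job is handed in, with the robot touching nothing.
It also fails if it takes over 109 s, if anything falls off the work surface, if the arm or the gripper's body presses on something with over 40 N, if the wrist force passes 120 N, or if a joint passes its speed limit or range.

## Robot

A 7-joint arm with a two-finger parallel gripper is mounted at the origin on the work surface. World frame = base frame: x ahead of the robot, y to its left, z up, the work surface at z = 0. Lengths are in m, angles in degrees, forces in N, time in s.
With the tool pointing down it reaches from about 0.35 to 0.9 m from the base axis. Payload 8.1 kg.
Tool frame: the origin (TCP) lies on the mounting face of the last link; the fingertips stand 173 mm ahead of it and the grasp point (between the pads) lies robot.hold_point_z ahead of it (robot.hold_point_z is the distance from the TCP to the grasp point, in m); z points along the fingers, y is the line along which they close (so a half turn about z gives the same grasp; the last joint's range is limited). The gripper opens to 85 mm and grips with 20 to 120 N. Pads are 22 mm wide; open, the fingers measure 114 mm over their backs; the gripper's body (76 mm by 85 mm) begins 54 mm behind the grasp point. The pads swing forward as they close: fully open they stand 13 mm farther back than shut.
Start: joints at [60.069, 24.895, 1.432, 90.138, -0.665, 64.973, -4.303], TCP at [0.255, -0.571, 0.405] pointing down, gripper open.
Joint ranges: [-149.89, 149.89], [-25.12, 119.58], [-72.63, 75.52], [4.76, 147.25], [-75.54, 255.54], [6.69, 114.76], [-157.13, 157.13]. Speed limits (degrees/s): [127.2, 127.2, 172.46, 172.46, 180, 180, 180].

## Interface

Orientations are given as a 3x3 rotation matrix whose columns are the frame's x, y, z axes.
In Python, from workcell import robot, release, grasp, kin, get_image, calibration, workorder, readout gives the robot as it stands. The module is installed in compiled form; this text tells all that it offers. Calls block until the motion is done:
- robot.move_pose(position, orientation): joint-space move of the TCP to a pose.
- robot.line_to(position, attitude=None, max_speed=0.15): straight line of the TCP; attitude=None keeps the orientation; max_speed is the mean speed in m/s.
- robot.goto_joints(angles): joint-space move.
- release() and grasp(f_grip=None): open the fingers fully, or close them until they stop; f_grip is the grip in N (None keeps the last).
- robot.hold(seconds).
- kin.solve_ik(position, orientation): joint angles nearest the present ones, or None.
- get_image(name): name is "scene" or "top" or "wrist"; returns the picture (400x640x3 uint8, red, green, blue); there is no depth.
- calibration(name): a dict with "mtx" (3x3 intrinsics, pixels), "xyz" and "orientation" of the camera in the world. Camera axes: x right, y up, looking along -z (the intrinsics and any distortion apply to the point x, -y, -z); pixel columns grow to the right and rows downward; lengths in m; the calibration is good to about 2 mm. A picture is of the moment at which its call begins: read the wrist's pose just before it. calibration takes no time and is no camera call; for the wrist camera it gives the pose at the moment of the call.
A pose or a line that the arm cannot do raises robot.MotionError and nothing moves.
- workorder.finish_job(): hands the job in; it is judged then, once.
Readings, each from a call of its own:
- readout.current_time(): time.
- readout.current_joints(): joint angles.
- readout.current_dq(): joint speeds.
- readout.current_tau(): joint torques, N m.
- readout.current_tcp_pos(): TCP position.
- readout.current_orientation(): TCP orientation.
- readout.current_ft_force(): force on the tool from outside, world axes, zero at the start.
- readout.current_moment(): the same for the moment, N m.
- readout.current_grip_width(): finger opening in m.
- readout.current_finger_force(): force on a finger pad.
Only numpy, scipy, OpenCV 4.12 (cv2) and the standard library are available. Lean on these libraries where they do the work, as an engineer would, in place of code of your own. Each camera call takes 0.05 s, during which the arm holds its last target. There are 200 camera calls.

## Working session

There is one attempt and no reset: what is moved stays moved. The work goes in short steps, each a Python script; the robot and the scene stay as the last script left them, time stands still between calls to the robot, and variables do not carry over. Pictures are saved under pics/ and viewed, at most 14 in all, crops included, and the job is handed in when it is done.

```bash
mkdir -p pics; ls; cat > h.py <<'E'
import numpy as np, cv2
from workcell import robot, release, grasp, kin, get_image, calibration, workorder, readout
def save(im,n): cv2.imwrite(f'pics/{n}.png',cv2.cvtColor(im,cv2.COLOR_RGB2BGR))
def load(n): return cv2.cvtColor(cv2.imread(f'pics/{n}.png'),cv2.COLOR_BGR2RGB)
def ray(c,px):
    px=np.atleast_2d(np.asarray(px,float)); K=np.array(c['mtx'])
    d=np.c_[(px[:,0]-K[0,2])/K[0,0],-(px[:,1]-K[1,2])/K[1,1],-np.ones(len(px))]
    return np.array(c['xyz']),d@np.array(c['orientation']).T
def onplane(c,px,z):
    o,d=ray(c,px); return o+d*((z-o[2])/d[:,2])[:,None]
def proj(c,P):
    K=np.array(c['mtx']); q=(np.atleast_2d(P)-c['xyz'])@np.array(c['orientation'])
    return np.c_[K[0,2]+K[0,0]*q[:,0]/-q[:,2],K[1,2]+K[1,1]*-q[:,1]/-q[:,2]]
def tri(views):
    A=np.zeros((3,3));b=np.zeros(3)
    for c,px in views:
        o,d=ray(c,px);d=d[0]/np.linalg.norm(d[0]);M=np.eye(3)-np.outer(d,d);A+=M;b+=M@o
    return np.linalg.solve(A,b)
E
python3 - <<'E'
from h import *
for n in('scene','top','wrist'):
    c=calibration(n);print(n,{k:np.round(v,3).tolist() if not isinstance(v,str) else v for k,v in c.items()})
    save(get_image(n),n+'0')
print(robot.hold_point_z,readout.current_time(),readout.current_tcp_pos(),readout.current_orientation(),readout.current_grip_width())
E
```

```text
pics
scene {'mtx': [[375.091, 0.0, 314.653], [0.0, 375.091, 197.486], [0.0, 0.0, 1.0]], 'xyz': [1.116, -0.528, 0.742], 'orientation': [[0.689, -0.496, 0.529], [0.725, 0.482, -0.492], [-0.011, 0.722, 0.692]]}
top {'mtx': [[426.625, 0.0, 318.585], [0.0, 426.625, 200.364], [0.0, 0.0, 1.0]], 'xyz': [0.463, -0.074, 1.306], 'orientation': [[0.024, 0.992, -0.125], [-1.0, 0.023, -0.01], [-0.007, 0.125, 0.992]]}
wrist {'mtx': [[306.42, 0.0, 322.123], [0.0, 306.42, 194.177], [0.0, 0.0, 1.0]], 'xyz': [0.331, -0.536, 0.373], 'orientation': [[0.407, 0.863, 0.298], [-0.913, 0.386, 0.13], [-0.002, -0.325, 0.946]]}
0.1547 0.15 [ 0.25463584 -0.57058531  0.40414257] [[ 9.13207537e-01  4.07494407e-01 -5.49594006e-04]
 [ 4.07494768e-01 -9.13206984e-01  1.00879771e-03]
 [-9.08136615e-05 -1.14519835e-03 -9.99999340e-01]] 0.08540687066380638
```

View pics/top0.png

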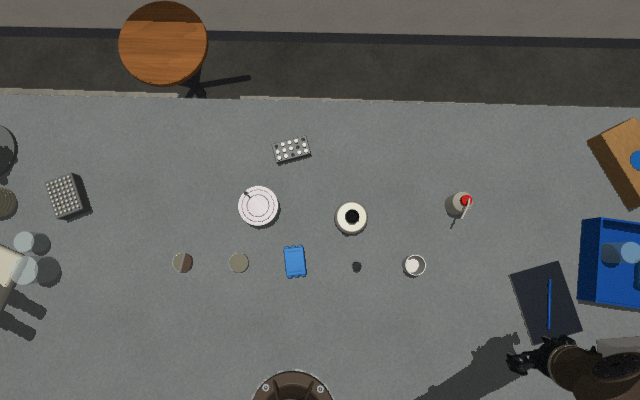

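View pics/scene0.png

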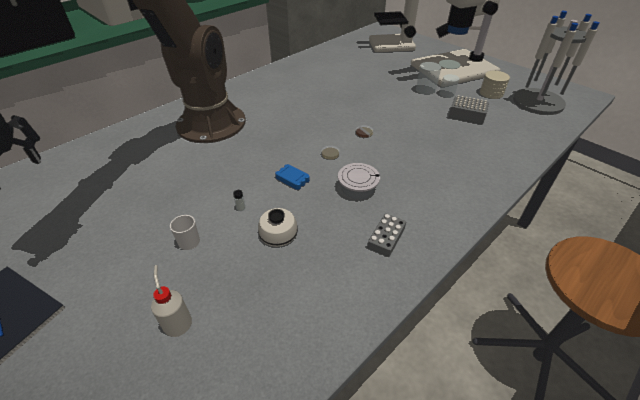

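```bash
python3 - <<'E'
from h import *
import pickle
R=np.array([[1,0,0],[0,-1,0],[0,0,-1.]])
for i,y in enumerate((-0.12,0.2)):
    robot.move_pose([0.58,y,0.5],R); robot.hold(0.2)
    c=calibration('wrist'); save(get_image('wrist'),f'w{i}'); pickle.dump(c,open(f'w{i}.pkl','wb'))
    print(readout.current_time(),np.round(c['xyz'],3))
for n in('top','scene'):pickle.dump(calibration(n),open(n+'0.pkl','wb'))
E
```

```text
2.4333 [ 0.664 -0.12   0.469]
3.9 [0.664 0.199 0.469]
```

View pics/w0.png

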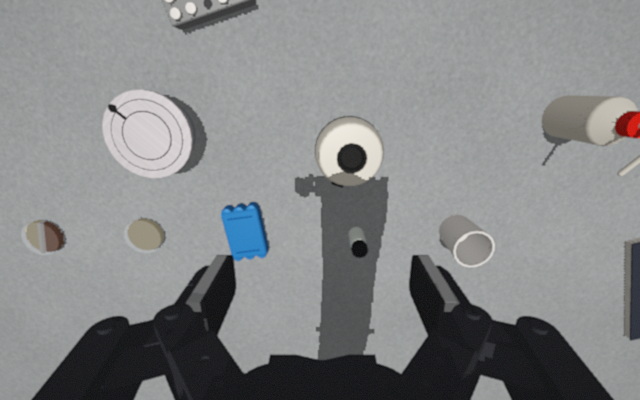

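View pics/w1.png

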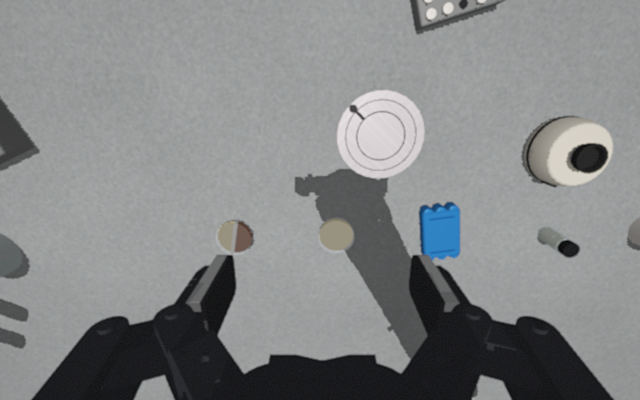

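```bash
cat > m.py <<'E'
from h import *
import pickle
def blob(m,near,r=60,convex=False):
    m=m.astype(np.uint8); k=np.zeros_like(m); cv2.circle(k,tuple(map(int,near)),r,1,-1); m&=k
    cs,_=cv2.findContours(m,cv2.RETR_EXTERNAL,cv2.CHAIN_APPROX_NONE)
    c=max(cs,key=cv2.contourArea); c=cv2.convexHull(c) if convex else c
    return c
def circ(P):
    A=np.c_[2*P[:,:2],np.ones(len(P))]; s=np.linalg.lstsq(A,(P[:,:2]**2).sum(1),rcond=None)[0]
    return np.r_[s[:2],np.sqrt(s[2]+s[0]**2+s[1]**2)]
def hsv(im): return [a.astype(int) for a in cv2.split(cv2.cvtColor(im,cv2.COLOR_RGB2HSV))]
E
python3 - <<'E'
from m import *
spec={ # name: (mask, z, {view:near}, r)
'disc':(lambda h,s,v:v>175,.048,{'w0':(148,134),'w1':(381,134)},58),
'cup':(lambda h,s,v:v<70,.070,{'w0':(351,158),'w1':(590,158)},24),
'pack':(lambda h,s,v:(s>120)&(h>95)&(h<125),.024,{'w0':(245,232),'w1':(440,231)},45),
'cap':(lambda h,s,v:v<45,.060,{'w0':(360,249),'w1':(569,249)},14),
'split':(lambda h,s,v:(s>40)|(v>160),.015,{'w0':(43,236),'w1':(235,236)},28),
'plain':(lambda h,s,v:(s>40)|(v>160),.015,{'w0':(145,235),'w1':(337,235)},28),
'potrim':(lambda h,s,v:(v>185),.070,{'w0':(473,248)},35),
}
for n,(f,z,vs,r) in spec.items():
    V=[]
    for v,near in vs.items():
        im=load(v);c=pickle.load(open(v+'.pkl','rb'))
        k=blob(f(*hsv(im)),near,r,n in('disc','split','plain','potrim'))
        e=cv2.fitEllipse(k); V.append((c,e[0]))
        P=onplane(c,k[:,0],z)
        b=cv2.minAreaRect((P[:,:2]*1000).astype(np.float32))
        print(n,v,'px',np.round(e[0],1),'circ',np.round(circ(P),4),'rect',np.round(b[0],1),np.round(b[1],1),round(b[2],1))
    if len(V)>1: print('   tri',np.round(tri(V),4))
for v,near in (('w0',(112,107)),('w1',(354,108))):
    im=load(v);x,y=near; cv2.imwrite(f'pics/c_{v}.png',cv2.resize(im[y-22:y+70,x-40:x+80,::-1],None,fx=4,fy=4))
E
```

```text
disc w0 px [146.3 133.4] circ [0.6038 0.1196 0.0598] rect [603.9 119.9] [118.2 118.7] 41.5
disc w1 px [380.2 133.6] circ [0.6039 0.1202 0.0599] rect [603.4 119.6] [119.1 118.6] 0.7
   tri [0.6065 0.12   0.0472]
cup w0 px [351.3 158. ] circ [ 0.5766 -0.1584  0.0182] rect [ 577.  -158.4] [36.5 36.3] 44.8
cup w1 px [588.5 157.3] circ [ 0.5776 -0.153   0.021 ] rect [ 577.3 -152.9] [47.4 36.3] 89.8
   tri [ 0.5759 -0.1591  0.0633]
pack w0 px [244.6 231.1] circ [0.4463 0.0048 0.0434] rect [446.    4.2] [97.7 63.3] 6.6
pack w1 px [440.  230.3] circ [0.4478 0.0106 0.0433] rect [446.7  11. ] [98.8 61.4] 8.1
   tri [0.4447 0.0071 0.0153]
cap w0 px [359.2 248.6] circ [ 0.4362 -0.1754  0.0121] rect [ 436.3 -175.1] [25.7 21.2] 1.7
cap w1 px [567.9 248.1] circ [ 0.437  -0.1698  0.0131] rect [ 436.8 -169.7] [30.8 20.2] 60.2
   tri [ 0.4327 -0.1763  0.0529]
split w0 px [ 36.  237.2] circ [0.4341 0.345  0.0352] rect [430.3 356.8] [80.1 42.1] 8.0
split w1 px [235.6 235.7] circ [0.4358 0.3421 0.0473] rect [436.6 341.2] [88.2 96.9] 63.8
   tri [0.4412 0.3381 0.0278]
plain w0 px [145. 235.] circ [0.4353 0.172  0.0489] rect [435.3 171.9] [ 85.8 107.5] 56.0
plain w1 px [331.4 238.7] circ [0.4281 0.1848 0.0411] rect [428.5 187. ] [68.2 85.4] 85.1
   tri [ 0.4248  0.1838 -0.0026]
potrim w0 px [473.7 248.8] circ [ 0.4407 -0.342   0.0299] rect [ 440.9 -342.5] [59.2 58.2] 8.3
```

```bash
python3 - <<'E'
from m import *
im=load('w1')
a=cv2.resize(im[205:268,195:290],None,fx=4,fy=4,interpolation=cv2.INTER_NEAREST)
b=cv2.resize(im[85:185,332:432],None,fx=4,fy=4,interpolation=cv2.INTER_NEAREST)
o=np.zeros((400,790,3),np.uint8);o[:252,:380]=a;o[:,385:785]=b;save(o,'crop1')
h,s,v=hsv(im)
print(np.median(s[150:300,100:180]),np.percentile(v[150:300,100:180],[1,50,99]))
for x in range(210,264,3):print(x,h[236,x],s[236,x],v[236,x],end=' | ')
E
```

```text
3.0 [154. 160. 165.]
210 90 3 161 | 213 90 3 161 | 216 90 3 178 | 219 21 44 151 | 222 22 39 152 | 225 23 41 151 | 228 22 42 151 | 231 21 39 152 | 234 45 3 158 | 237 9 64 112 | 240 10 70 109 | 243 11 74 111 | 246 8 70 109 | 249 9 74 110 | 252 9 19 93 | 255 90 5 165 | 258 90 5 166 | 261 90 2 160 |
```

View pics/crop1.png

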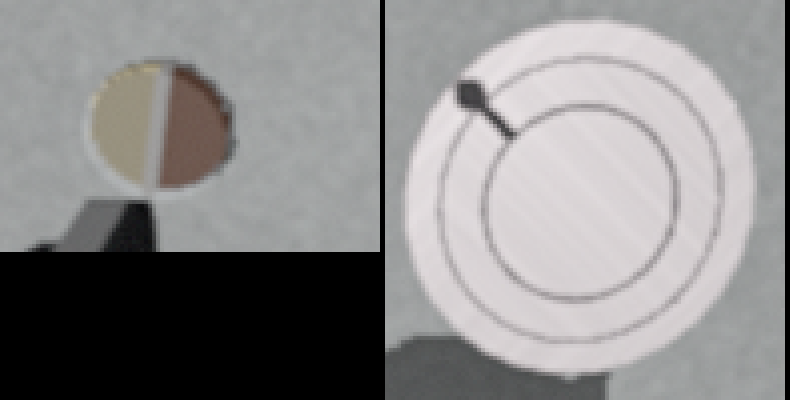

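```bash
python3 - <<'E'
from m import *
V=[];D=[];T=np.array([.6038,.1200])
for v,near,dn in (('w0',(43,236),(112,107)),('w1',(235,236),(354,108))):
    im=load(v);c=pickle.load(open(v+'.pkl','rb'));h,s,vv=hsv(im)
    m=(s>15)&(vv>60); k=blob(m&(vv>85),near,26,True) if 0 else None
    mm=m.astype(np.uint8); ker=np.zeros_like(mm); cv2.circle(ker,near,23,1,-1); mm&=ker
    pts=cv2.findNonZero(mm); hull=cv2.convexHull(pts)
    full=np.zeros_like(mm); cv2.fillConvexPoly(full,hull,1)
    full=cv2.erode(full,np.ones((5,5)))
    w=np.argwhere((full>0)&(s<15))[:,::-1]
    P=onplane(c,w,.013)[:,:2]; l=cv2.fitLine(P.astype(np.float32),cv2.DIST_HUBER,0,.01,.01).ravel()
    H=onplane(c,hull[:,0],.013); e=cv2.fitEllipse(hull); V.append((c,e[0]))
    print(v,'split',np.round(circ(H),4),'wall yaw',np.degrees(np.arctan2(l[1],l[0])),np.round(l[2:],4),len(w))
    k=blob(vv<90,dn,9); M=cv2.moments(k); p=(M['m10']/M['m00'],M['m01']/M['m00']); D.append((c,p))
    q=onplane(c,p,.048)[0]; d=q[:2]-T; print('  dot',np.round(p,1),np.round(q,4),np.hypot(*d),np.degrees(np.arctan2(d[1],d[0])))
    # inner line: dark pixels between ring and rim
    o=onplane(c,np.argwhere(vv<120)[:,::-1],.048); g=o[:,:2]-T; r=np.hypot(*g.T); a=np.degrees(np.arctan2(g[:,1],g[:,0]))
    sel=(r>.035)&(r<.057); print('  line ang',np.median(a[sel]),sel.sum())
print('tri split',np.round(tri(V),4),'dot',np.round(tri(D),4))
c=calibration('top');im=load('top0');h,s,v=hsv(im)
for n,m,near,z,r in(('cap',v<60,(356,267),.055,7),('pack',(s>120)&(h>95)&(h<125),(295,262),.020,25)):
    k=blob(m,near,r);M=cv2.moments(k);p=(M['m10']/M['m00'],M['m01']/M['m00']);print(n,np.round(p,1),np.round(onplane(c,p,z),4))
E
```

```text
w0 split [0.4347 0.3398 0.03  ] wall yaw -12.011768 [0.4358 0.3444] 155
  dot [112.5 108.2] [0.6398 0.1582 0.048 ] 0.05248214266549252 46.73661734405878
  line ang 46.69218833372938 67
w1 split [0.4349 0.3444 0.029 ] wall yaw -11.961372 [0.4357 0.3453] 86
  dot [353.6 108.9] [0.6391 0.1573 0.048 ] 0.05142171562550606 46.5731752500912
  line ang 46.29100091634986 53
tri split [0.4315 0.3468 0.0055] dot [0.6395 0.1575 0.0492]
cap [356.4 266.2] [[ 0.4309 -0.176   0.055 ]]
pack [294.6 261. ] [[0.4409 0.0057 0.02  ]]
```

```bash
cat >> h.py <<'E'
def Ra(a):
    a=np.radians(a);c,s=np.cos(a),np.sin(a);return np.array([[c,s,0],[s,-c,0],[0,0,-1.]])
E
python3 - <<'E'
from m import *
o0=readout.current_time()
for i,(a,y) in enumerate(((90,-.05),(-90,0.06))):
    try: robot.move_pose([0.52,y,0.5],Ra(a)); robot.hold(.2)
    except robot.MotionError as e: print(a,e); continue
    c=calibration('wrist'); n=f'w{i+2}';im=get_image('wrist');save(im,n); pickle.dump(c,open(f'{n}.pkl','wb'))
    h,s,v=hsv(im)
    print(n,readout.current_time(),readout.current_joints().round(0) if hasattr(readout.current_joints(),'round') else readout.current_joints())
    for nm,P0,z,m,r in (('disc',(.604,.12,.048),.048,v>175,60),('cup',(.577,-.158,.07),.07,v<70,24),('pack',(.4455,.0075,.024),.024,(s>120)&(h>95)&(h<125),45),('cap',(.434,-.176,.06),.06,v<45,16)):
        p=proj(c,P0)[0]
        try:
            k=blob(m,p,r,nm=='disc');P=onplane(c,k[:,0],z);b=cv2.minAreaRect((P[:,:2]*1000).astype(np.float32))
            print(nm,np.round(p),np.round(circ(P),4),np.round(b[0],1),np.round(b[1],1),round(b[2],1))
        except Exception as e: print(nm,p,e)
E
```

```text
w2 5.8583 [ 22.  14. -28.  94.   7.  74.  -7.]
disc [392.  15.] [0.6037 0.1196 0.0599] [603.7  98.2] [ 75.2 119.6] 90.0
cup [362. 231.] [ 0.5753 -0.1562  0.0189] [ 575.3 -155.6] [36.3 39.4] 0.0
pack [269. 110.] [0.4432 0.0074 0.0414] [443.2   7.4] [93.8 57.9] 8.0
cap [264. 239.] [ 0.4345 -0.1724  0.011 ] [ 434.6 -172.4] [23.6 19.3] 86.1
w3 8.4083 [ 34.  23. -64.  92.  21.  78. 147.]
disc [264. 193.] [0.6036 0.1197 0.06  ] [604.1 119.6] [119.3 118.9] 89.9
cup [269.61824825 -42.2254358 ] max() iterable argument is empty
pack [375. 112.] [0.443  0.0067 0.0417] [443.5   6.5] [94.7 59.1] 8.3
cap [400.04183238 -58.18182336] max() iterable argument is empty
```

```bash
cat >> h.py <<'E'
T=np.array([.6037,.1197]);M=np.array([.576,-.1585]);u=(T-M)/np.linalg.norm(T-M);ub=np.degrees(np.arctan2(u[1],u[0]))
def pick(xy,a,z,f,lift=.13,w=None):
    robot.move_pose([*xy,z+.10],Ra(a)); robot.line_to([*xy,z],Ra(a),.12); grasp(f); robot.hold(.2)
    print('t',round(readout.current_time(),2),'width',readout.current_grip_width(),'F',readout.current_finger_force())
    robot.line_to([*xy,z+lift],Ra(a),.15); print('lifted width',readout.current_grip_width())
def place(xy,a,z,lift=.12,dz=.09):
    robot.move_pose([*xy,z+dz],Ra(a)); robot.line_to([*xy,z+.01],Ra(a),.12); robot.line_to([*xy,z],Ra(a),.03); robot.hold(.3)
    print('ft',np.round(readout.current_ft_force(),2)); release(); robot.line_to([*xy,z+lift],Ra(a),.12)
    print('t',round(readout.current_time(),2))
E
python3 - <<'E'
from h import *
print(ub,np.linalg.norm(T-M),(T+M)/2)
pick([.4433,.0070],8.,.172,40)
place((T+M)/2,ub-90,.1725)
c=calibration('wrist');save(get_image('wrist'),'w4')
import pickle;pickle.dump(c,open('w4.pkl','wb'))
E
```

```text
84.31387742207441 0.27957562483163656 [ 0.58985 -0.0194 ]
t 12.75 width 0.05933555332975879 F 41.890926361083984
lifted width 0.05918384996414766
ft [-0.57  2.6   5.43]
t 17.57
```

View pics/w4.png

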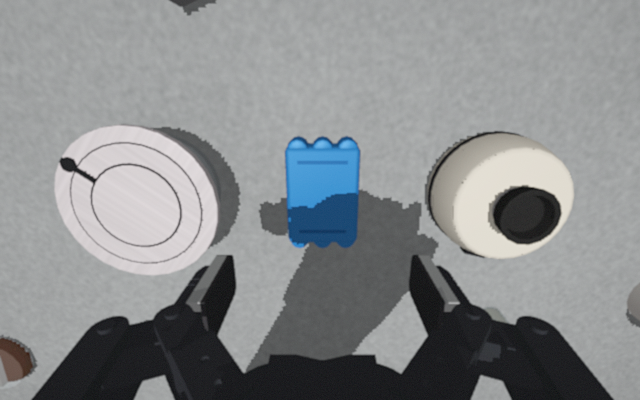

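```bash
python3 - <<'E'
from m import *
c=pickle.load(open('w4.pkl','rb'));h,s,v=hsv(load('w4'))
k=blob((s>120)&(h>95)&(h<125),(323,192),75);P=onplane(c,k[:,0],.024);b=cv2.minAreaRect((P[:,:2]*1000).astype(np.float32));print('pack',b)
robot.move_pose([.4345,-.1755,.32],Ra(90)); robot.hold(.2)
c=calibration('wrist');im=get_image('wrist');save(im,'w5');pickle.dump(c,open('w5.pkl','wb'));h,s,v=hsv(im)
p=proj(c,[.4345,-.1755,.06])[0];print(p)
k=blob(v<50,p,40);P=onplane(c,k[:,0],.06);print(circ(P),cv2.minAreaRect((P[:,:2]*1000).astype(np.float32)))
x,y=map(int,p);save(cv2.resize(im[y-60:y+60,x-80:x+80],None,fx=4,fy=4,interpolation=cv2.INTER_NEAREST),'c5')
E
```

```text
pack ((590.5458374023438, -18.398677825927734), (58.586509704589844, 95.13249206542969), 84.30852508544922)
[321.86274475 201.54344319]
[ 0.43326593 -0.17416678  0.01196258] ((433.4156494140625, -173.96832275390625), (23.161941528320312, 24.525846481323242), 0.019467759877443314)
```

View pics/c5.png

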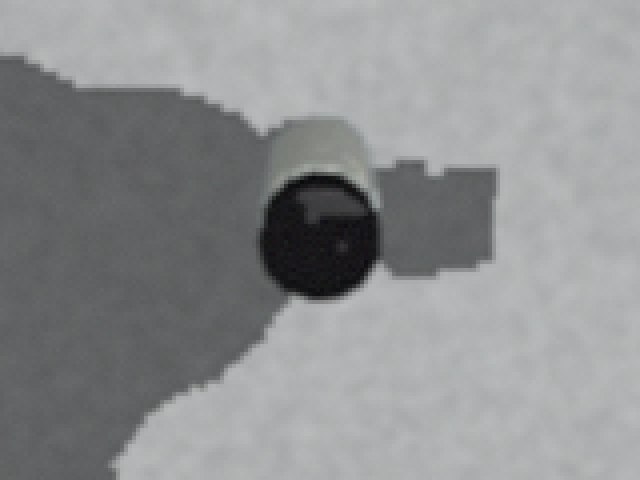

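```bash
python3 - <<'E'
from m import *
pick([.4333,-.1748],90,.1917,20,lift=.13)
place([.590,-.019],ub,.1917+.0243,dz=.1)
robot.move_pose([.50,.0,.42],Ra(0)); robot.hold(.2)
c=calibration('wrist');im=get_image('wrist');save(im,'w6');pickle.dump(c,open('w6.pkl','wb'))
E
```

```text
t 21.32 width 0.025497454762436277 F 20.933082103729248
lifted width 0.025531485402025777
ft [0.54 0.62 0.93]
t 26.67
```

View pics/w6.png

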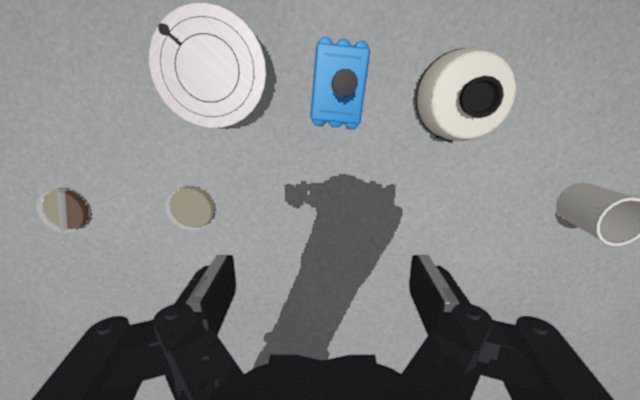

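```bash
python3 - <<'E'
from m import *
robot.move_pose([.435,.344,.32],Ra(-30)); robot.hold(.2)
c=calibration('wrist');im=get_image('wrist');save(im,'w7');pickle.dump(c,open('w7.pkl','wb'));h,s,vv=hsv(im)
p=proj(c,[.435,.344,.01])[0];print(p)
m=((s>15)&(vv>60)).astype(np.uint8);k=np.zeros_like(m);cv2.circle(k,tuple(map(int,p)),46,1,-1);m&=k
m=cv2.morphologyEx(m,cv2.MORPH_OPEN,np.ones((3,3)))
hull=cv2.convexHull(cv2.findNonZero(m));full=np.zeros_like(m);cv2.fillConvexPoly(full,hull,1);full=cv2.erode(full,np.ones((9,9)))
w=np.argwhere((full>0)&(s<15))[:,::-1];P=onplane(c,w,.013)[:,:2].astype(np.float32);l=cv2.fitLine(P,cv2.DIST_HUBER,0,.01,.01).ravel()
print(circ(onplane(c,hull[:,0],.013)),np.degrees(np.arctan2(l[1],l[0])),l[2:],len(w))
x,y=map(int,p);cv2.polylines(im,[hull],True,(255,0,0));save(cv2.resize(im[y-60:y+60,x-80:x+80],None,fx=4,fy=4,interpolation=cv2.INTER_NEAREST),'c7')
E
```

```text
[322.70417102 182.52450017]
[0.43257344 0.34562074 0.02856724] -11.581922 [0.43334466 0.34590688] 267
```

View pics/c7.png

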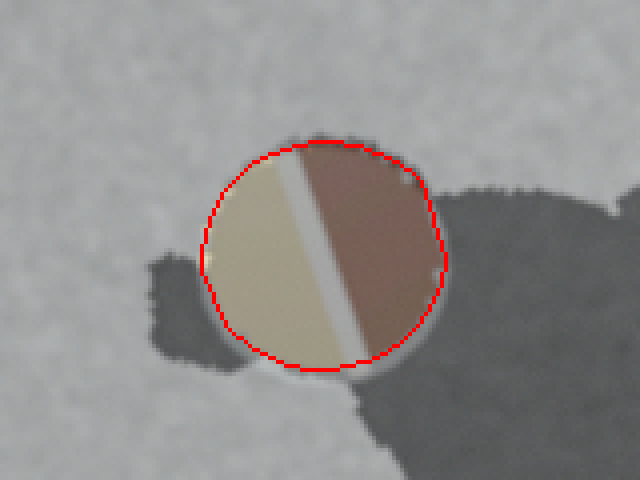

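```bash
python3 - <<'E'
from m import *
pick([.4335,.3455],-30,.168,25,lift=.15)
place(T,-30+58.35,.168+.0484,dz=.08,lift=.11)
c=calibration('wrist');im=get_image('wrist');save(im,'w8');pickle.dump(c,open('w8.pkl','wb'))
E
```

```text
t 31.65 width 0.059295494041183824 F 26.792339361014683
lifted width 0.058760175451360544
ft [-1.07  0.35  5.28]
t 36.92
```

View pics/w8.png

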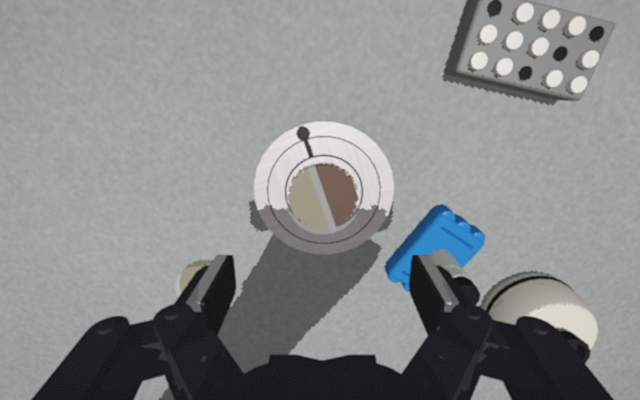

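```bash
cat > meas.py <<'E'
from m import *
def chk(n):
    im=load(n);c=pickle.load(open(n+'.pkl','rb'));h,s,vv=hsv(im)
    p=proj(c,[*T,.058])[0]
    m=((s>20)&(vv>40)).astype(np.uint8);k=np.zeros_like(m);cv2.circle(k,tuple(map(int,p)),45,1,-1);m&=k
    m=cv2.morphologyEx(m,cv2.MORPH_OPEN,np.ones((3,3)))
    hull=cv2.convexHull(cv2.findNonZero(m));full=np.zeros_like(m);cv2.fillConvexPoly(full,hull,1);full=cv2.erode(full,np.ones((9,9)))
    w=np.argwhere((full>0)&(s<20))[:,::-1];P=onplane(c,w,.061)[:,:2].astype(np.float32);l=cv2.fitLine(P,cv2.DIST_HUBER,0,.01,.01).ravel()
    print(n,'dish',circ(onplane(c,hull[:,0],.061)),'wall',np.degrees(np.arctan2(l[1],l[0])),l[2:],len(w))
    o=onplane(c,np.argwhere(vv<110)[:,::-1],.048); g=o[:,:2]-T; r=np.hypot(*g.T); a=np.degrees(np.arctan2(g[:,1],g[:,0]))
    sel=(r>.04)&(r<.056)&(abs(a-46)<12); print('  line ang',np.median(a[sel]),sel.sum())
    k=blob(vv>100,p,85,True) if 0 else None
E
python3 -c "
from meas import *
chk('w8')
robot.move_pose([.50,-.12,.45],Ra(0)); robot.hold(.2)
c=calibration('wrist');im=get_image('wrist');save(im,'w9');pickle.dump(c,open('w9.pkl','wb'))
chk('w9')
h,s,v=hsv(im)
for near,nm in ((proj(c,[.4405,-.342,.07])[0],'pot'),):
    k=blob(v>185,near,50,True);P=onplane(c,k[:,0],.07);print(nm,circ(P),near)
c=calibration('top');h,s,v=hsv(load('top0'));k=blob(v>185,(415,266),14,True);print(circ(onplane(c,k[:,0],.07)))
"
```

```text
w8 dish [0.60370651 0.1206834  0.02829379] wall 46.56566 [0.6040742  0.12177034] 386
  line ang 46.66484196840678 135
w9 dish [0.60128897 0.11489163 0.02882642] wall 46.611633 [0.6001014  0.11700799] 322
  line ang 46.678235567061755 89
pot [ 0.44075105 -0.34221027  0.02997618] [504.37039875 212.79552557]
[ 0.43855662 -0.33119741  0.01960874]
```

View pics/w9.png

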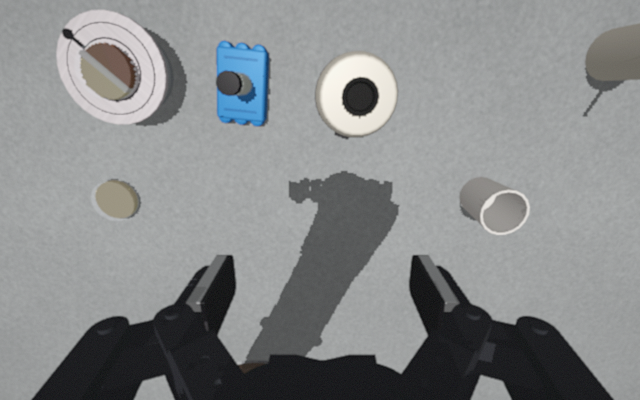

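```bash
python3 - <<'E'
from meas import *
pick([.4407,-.3422],60,.192,20,lift=.2)
place(T+u*.119,ub,.1925,dz=.2,lift=.2)
robot.move_pose([.50,.16,.48],Ra(0)); robot.hold(.2)
c=calibration('wrist');im=get_image('wrist');save(im,'w10');pickle.dump(c,open('w10.pkl','wb'))
chk('w10'); h,s,v=hsv(im); q=T+u*.119
k=blob(v>185,proj(c,[*q,.07])[0],34,True);print('pot',circ(onplane(c,k[:,0],.07)),q,readout.current_time())
k=blob((s>120)&(h>95)&(h<125),proj(c,[.59,-.019,.024])[0],60);print('pack',cv2.minAreaRect((onplane(c,k[:,0],.024)[:,:2]*1000).astype(np.float32)))
k=blob(v<60,proj(c,[.59,-.019,.084])[0],20);print('cap',circ(onplane(c,k[:,0],.084)))
save(get_image('scene'),'s10')
E
```

```text
t 41.24 width 0.05703874432534426 F 19.492315909406457
lifted width 0.05688515926312809
ft [0.71 0.94 3.86]
t 49.62
w10 dish [0.60108877 0.11994488 0.02759286] wall 46.63887 [0.6014952  0.11988929] 189
  line ang 47.369157865414685 52
pot [0.61554496 0.23845947 0.02981687] [0.61549037 0.23811447] 51.1083
pack ((588.4764404296875, -14.101184844970703), (62.56230545043945, 93.23417663574219), 84.4529037475586)
cap [ 0.58951972 -0.01703842  0.01205581]
```

View pics/w10.png

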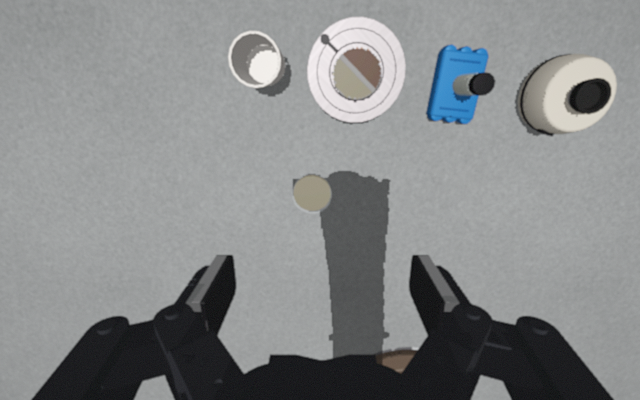

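View pics/s10.png

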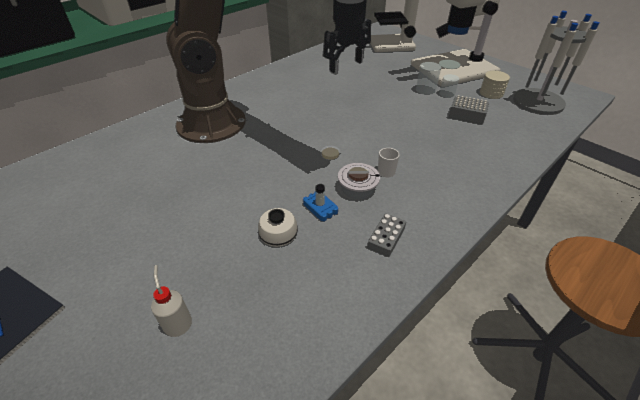

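The wrist view shows everything in place: pot at (257,60), dish on the disc at (357,73) with its wall in line with the index, and the vial on the pack at (480,83). The scene view shows the pot, vial and dish all upright.

```bash
python3 -c "
from h import *
print(workorder.finish_job())"
```

```text
the job is handed in; nothing more can be done
None
```

I set out the bench as asked and handed the job in at about 51 s of the 109 s allowed; my last pictures showed everything in place and upright, but no verdict came back.

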